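# Press a bush home against a sprung plunger for tacking

### The job

Pick up the brass flanged bush and stand it upright, plain end down, in the bore of the steel eye on the welding fixture, where a red sprung plunger pushes back. Press it down until its flange sits flush and firmly on the eye's rim, without ramming it, and finish still holding it pressed there, as for a tack weld: let go and it springs back up. Leave the old rubber bush, the rusty pipe offcut and the spanner where they are.

Things in the scene. Friction and masses are not known exactly. Their poses are not given: they have to be found in the camera images.
- bush_center (a point): Centre, half-way up, of the round brass bush (86 mm tall, 0.22-0.34 kg), which starts upright; z axis towards its top. From the foot up: plain body 36 mm diameter x 36 mm (foot chamfered 4.5 mm over 6 mm), flange 54 mm diameter x 6 mm, gripping stub 30 mm diameter x 44 mm. Relative to this centre: foot 43 mm below, flange's underside 7 mm and top 1 mm below, stub's top 43 mm above.
- eye_mouth (a point): Centre of the bore's mouth, level with the eye's rim, 70 mm above the bench; z up. The eye is a fixed steel ring, 68 mm outside, bore 39 mm. A box-section arm 46 mm wide, top 6 mm below the rim, runs from it along this frame's -y; blue jaws, tops 10 mm above the rim, clamp the arm 155-245 mm from the bore. With the bush fully home, bush_center is 7 mm above this point.
- plunger (a joint): Travel (m) of the red sprung plunger, 32 mm in diameter, down the bore: 0 when up, its head then 20 mm below the rim; grows as pressed. The bush enters 20 mm freely, meets the plunger, then is pressed 16 mm until its flange meets the rim, a hard stop, at 0.016. The spring pushes back with 4.8 N at 0 and 9.6 N at 0.016, more than the bush's weight.
- old_bush_center (a point): Centre of a bystander: an old black rubber bush 62 mm in diameter with a steel core, 42 mm tall, standing on the bench.
- offcut_center (a point): Centre of a bystander: a rust-brown pipe offcut, 38 mm in diameter, 55 mm tall, standing on the bench.
- spanner_center (a point): Middle of a bystander: a steel spanner 180 mm long lying on the bench, along its x axis.
Not all that is in view belongs to the job. What is shaped like the part that bears bush_center but purple is not meant.

How it is judged:
On the way, in this order (a step that is already met when the one before it is completed fails the run):
1. the bush is lifted clear of the bench (height (world z) of bush_center above 0.07 m and contact force between the fingers and bush above 1 N), for 0.1 s.
2. the bush's foot is in the bore, upright (z of bush_center in the frame of eye_mouth below 0.033 m and horizontal distance between bush_center and eye_mouth below 0.006 m and angle between bush_center's own z axis and vertical below 0.2 rad), for 0.1 s.
At the end, for the whole second after the job is handed in: Still held by the robot (more than 3 N on the bush), the bush stands in the bore, within 5 mm of its axis and 0.06 rad of upright, its flange within 2 mm of the rim and bearing on the eye with more than 1.5 N, the plunger pressed at least 14.2 mm and pushing back, the bush at rest (horizontal distance between bush_center and eye_mouth below 0.005 m and z of bush_center in the frame of eye_mouth below 0.009 m and angle between bush_center's own z axis and vertical below 0.06 rad and value of joint plunger above 0.0142 m and contact force between bush and plunger above 4 N and contact force between bush and eye above 1.5 N and contact force between any of the fingers, the arm and bush above 3 N and linear speed of bush below 0.01 m/s); the arm keeps its last pose, push and grip.
It fails at once if the bush is rammed into the eye (over 80 N) (contact force between bush and eye above 80 N).
It fails at once if the old bush is displaced by over 25 mm (distance of old_bush_center from where it was at the start of the episode above 0.025 m).
It fails at once if the pipe offcut is displaced by over 25 mm (distance of offcut_center from where it was at the start of the episode above 0.025 m).
It fails at once if the spanner is displaced by over 25 mm (distance of spanner_center from where it was at the start of the episode above 0.025 m).
It also fails if it takes over 56 s, if anything falls off the work surface, if the arm or the gripper's body presses on something with over 40 N, if the wrist force passes 120 N, or if a joint passes its speed limit or range.

### The arm

A 6-joint arm with a two-finger parallel gripper is mounted at the origin on the work surface. World frame = base frame: x ahead of the robot, y to its left, z up, the work surface at z = 0. Lengths are in m, angles in rad, forces in N, time in s.
With the tool pointing down it reaches from about 0.325 to 0.925 m from the base axis. Payload 3.1 kg.
Tool frame: the origin (TCP) lies on the centre line of the jaws, within the pads' length; the fingertips stand 11 mm ahead of it and the grasp point (between the pads) lies 8 mm behind it (arm.tip_extent is the distance from the TCP to the fingertips, in m); z points along the fingers, x is the direction in which the jaws open and shut, and the axes are right-handed (so a half turn about z gives the same grasp; the last joint's range is limited). The gripper opens to 85 mm and grips with 20 to 120 N. Pads are 22 mm wide; open, the fingers measure 114 mm over their backs; the gripper's body (76 mm by 85 mm) begins 54 mm behind the grasp point. The pads swing forward as they close: fully open they stand 13 mm farther back than shut.
Start: joints at [-1.239, 0.217, 1.613, -0, 1.311, -0.112], TCP at [0.268, -0.564, 0.242] pointing down, gripper open.
Joint ranges: [-2.75, 2.75], [-0.78, 2.1], [0.31, 2.55], [-1.13, 4.27], [0.13, 2.63], [-2.58, 2.58]. Speed limits (rad/s): [2.79, 2.79, 3.14, 3.14, 3.14, 3.14].

### API

Orientations are given as [roll, pitch, yaw] about the fixed x, y, z axes, in that order (R = Rz(yaw) Ry(pitch) Rx(roll)).
In Python, from station import arm, viewer gives the robot as it stands.
- The arm moves only by the shell command python3 -m jog 'ROWS' [FORCE]. ROWS is text: rows parted by semicolons, each of 7 numbers parted by spaces: the shift along the tool's x, y, z in mm, then the turn, a rotation vector about the tool's x, y, z in rad, then the opening, from -1 (shut) to 1 (fully open), so that 0 is half open. In form: tx ty tz rx ry rz fingers; .... A call has 1 to 12 rows; each row is the pose to reach, as a shift and turn from the pose measured when the call began, along the tool's axes at that moment; what a row does not reach only later rows make up. A row lasts 1/10 s, in which the tool goes at most 50 mm and 8.59 degrees, less where a joint would pass 70% of its speed; a pose out of reach is approached as far as the arm can. A call with a gripper value outside its range is refused whole. The fingers move at their own pace and stop on an object; FORCE is the grip in N (left out, the last holds). Time passes only in rows, so rows that repeat a pose let the fingers close. It gives the time, the measured TCP pose, the force and the opening at its end, in the units of the state.
- arm.sense(): the state, without advancing time (a new reading comes with each control period).
- viewer.get_image(name): name is "scene" or "top"; returns (picture, depth): 384x512x3 uint8, blue, green, red; 384x512 float32, m along the optical axis (not along the pixel's ray), 0 where there is no reading.
- viewer.camera_model(name): a dict with "fov_y" (degrees; the focal length in pixels is half the picture's height over the tangent of half this angle, whatever the lens; pixels are square), "cx", "cy" (the principal point, pixels), "dist" ([k1, k2, p1, p2, k3] as OpenCV has them; the pictures are not rectified), "rvec" (rotation vector, rad) and "tvec" (3), from world to camera coordinates, as OpenCV has them. Camera axes: x right, y down, z forward; pixel columns grow to the right and rows downward; lengths in m; the calibration is good to about 2 mm. A picture is of the moment at which its call begins. camera_model takes no time and is no camera call.
- arm.hand_in(): hands the job in, once; it reports no verdict.
The state is a dict: "time": time; "qpos": joint angles; "qd": joint speeds; "effort": joint torques, N m; "tool_pos": TCP position; "eef_rot": TCP orientation; "ft_force": force on the tool from outside, world axes, zero at the start; "wrist_torque": the same for the moment, N m; "gripper_width": opening from 0.0 (shut) to 1.0 (fully open).
Only numpy, scipy, OpenCV 4.12 (cv2) and the standard library are available. Lean on these libraries where they do the work, as an engineer would, in place of code of your own. Each camera call takes 0.05 s, during which the arm holds its last target. There are 200 camera calls.

## Working session

There is one attempt and no reset: what is moved stays moved. The work goes in short steps, Python scripts to look and compute and a shell command to move; the robot and the scene stay as the last step left them, time stands still between calls to the robot, and variables do not carry over. Pictures are saved under pics/ and viewed, about 8 in all and at most 12, crops included, and the job is handed in when it is done.

```bash
mkdir -p pics; ls; cat > h.py <<'E'
import numpy as np, cv2
from station import arm, viewer
def cam(n):
    m=viewer.camera_model(n); f=192/np.tan(np.radians(m["fov_y"])/2)
    K=np.array([[f,0,m["cx"]],[0,f,m["cy"]],[0,0,1]]); R=cv2.Rodrigues(np.array(m["rvec"],float))[0]
    return K,np.array(m["dist"],float),R,np.array(m["tvec"],float).reshape(3)
def rays(n,uv):
    K,d,R,t=cam(n); p=cv2.undistortPoints(np.array(uv,float).reshape(-1,1,2),K,d)[:,0]
    return -R.T@t, np.c_[p,np.ones(len(p))]@R
def plane(n,uv,z):
    c,r=rays(n,uv); return c+r*((z-c[2])/r[:,2])[:,None]
def pts(n,uv,depth):
    c,r=rays(n,uv); return c+r*np.array(depth).reshape(-1,1)
def proj(n,P):
    K,d,R,t=cam(n); return cv2.projectPoints(np.array(P,float).reshape(-1,3),cv2.Rodrigues(R)[0],t,K,d)[0][:,0]
E
python3 - <<'E'
from h import *
a=[]
for n in("scene","top"):
    im,d=viewer.get_image(n); cv2.imwrite(f"pics/{n}0.png",im); np.save(f"{n}0.npy",d)
    print(n,cam(n)[0][0,0],rays(n,[[256,192]]))
s=arm.sense(); print(s)
E
```

```text
pics
scene 460.08788834711345 (array([1.03656367, 0.76029739, 0.8399225 ]), array([[-0.39696648, -0.61560643, -0.68077584]]))
top 495.46617736097363 (array([0.36289746, 0.08742163, 1.15672999]), array([[ 0.20374474, -0.02079113, -0.97880661]]))
{'time': 0.1, 'qpos': array([-1.23923226e+00,  2.17701418e-01,  1.61479401e+00,  6.75097746e-07,
        1.31134023e+00, -1.12193295e-01]), 'qd': array([-0.00020673, -0.00181968, -0.00220708,  0.0023808 ,  0.00213309,
        0.00053306]), 'effort': array([-4.43730478e-04, -3.98070502e+01, -3.04968774e+01, -1.42775953e-04,
        4.18277967e-03,  5.41038276e-06]), 'tool_pos': array([ 0.26811982, -0.56375956,  0.24107415]), 'eef_rot': array([-3.14134088e+00,  2.22882867e-03, -1.12703886e+00]), 'ft_force': array([ 0.4783901 ,  0.15652741, -0.31174677]), 'wrist_torque': array([ 0.02465398, -0.05564321,  0.02929017]), 'gripper_width': 0.9991386715185374}
```

View pics/scene0.png

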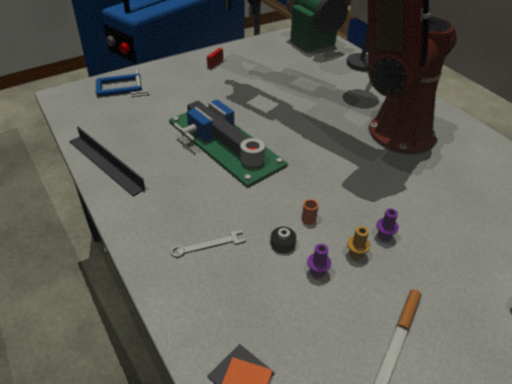

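View pics/top0.png

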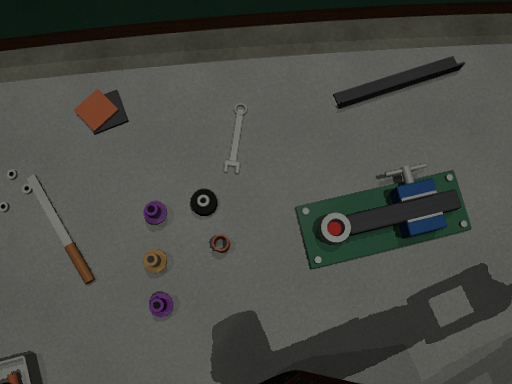

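The scene view shows the brass bush at (359,243), with purple look-alikes at (319,261) and (387,225). In the top view brass is at (155,260) and purple at (155,212) and (161,303). The brass one is meant. The eye is at top (335,228) and scene (252,152). Next I'll measure and confirm with a crop.

```bash
cat > m.py <<'E'
from h import *
def mask(hsv,h0,h1,s=90,v=40): return cv2.inRange(hsv,(h0,s,v),(h1,255,255))
def comp(m,near):
    k,l,st,c=cv2.connectedComponentsWithStats(m)
    ids=[i for i in range(1,k) if st[i,4]>15]
    i=min(ids,key=lambda i:np.hypot(*(c[i]-near))); return l==i,st[i]
E
python3 - <<'E'
from m import *
D={}
for n,b,e in(("top",(155,260),(335,228)),("scene",(359,243),(252,152))):
    im=cv2.imread(f"pics/{n}0.png"); d=np.load(f"{n}0.npy"); hsv=cv2.cvtColor(im,cv2.COLOR_BGR2HSV)
    m,st=comp(mask(hsv,10,28,110,50),b); ys,xs=np.nonzero(m)
    P=pts(n,np.c_[xs,ys],d[ys,xs]); print(n,"brass",st,"z range",np.percentile(P[:,2],[1,50,99]))
    for nm,lo,hi in(("stub top",.08,.092),("flange top",.036,.047)):
        Q=P[(P[:,2]>lo)&(P[:,2]<hi)]
        if len(Q): c,r=cv2.minEnclosingCircle(Q[:,:2].astype(np.float32)); print(nm,len(Q),Q.mean(0),"circ",c,r)
    # eye: points around with z 60..78mm
    ys,xs=np.mgrid[e[1]-25:e[1]+26,e[0]-25:e[0]+26].reshape(2,-1)
    P=pts(n,np.c_[xs,ys],d[ys,xs]); k=(P[:,2]>.067)&(P[:,2]<.075); Q=P[k]
    c,r=cv2.minEnclosingCircle(Q[:,:2].astype(np.float32)); print("eye rim",len(Q),Q.mean(0),c,r)
    rm,st=comp(cv2.bitwise_or(mask(hsv,0,8),mask(hsv,172,180)),e); ys,xs=np.nonzero(rm)
    print("red",st,plane(n,[[xs.mean(),ys.mean()]],.05), np.median(pts(n,np.c_[xs,ys],d[ys,xs]),0))
    if n=="top":
        for nm,u in(("purpA",(155,212)),("purpB",(161,303)),("old",(204,202)),("offcut",(220,244)),("jaw",(421,206)),("armfar",(455,202)),("bracket",(405,172))):
            print(nm,pts(n,[u],d[u[1],u[0]]))
im=cv2.imread("pics/top0.png")
a=cv2.resize(im[190:330,110:250],(560,560),interpolation=cv2.INTER_CUBIC); cv2.imwrite("pics/crop.png",a)
E
```

```text
top brass [143 249  24  24 355] z range [0.03640446 0.04334249 0.08859052]
stub top 106 [0.45750392 0.30410228 0.08535623] circ (0.4576907157897949, 0.30530762672424316) 0.014977586455643177
flange top 239 [0.45630924 0.29988624 0.04211094] circ (0.45790040493011475, 0.30469846725463867) 0.02643594518303871
eye rim 478 [ 0.49525993 -0.10555517  0.07030554] (0.501776933670044, -0.11562713980674744) 0.04720894992351532
red [328 221  14  15 165] [[ 0.49532    -0.10528629  0.05      ]] [ 0.49540138 -0.10511693  0.05025068]
purpA [[0.55920406 0.28894143 0.09091178]]
purpB [[0.36254158 0.28767352 0.08357554]]
old [[0.58169938 0.18439772 0.04280657]]
offcut [[0.4870332  0.15739209 0.00128682]]
jaw [[ 0.52546234 -0.30650594  0.06550524]]
armfar [[ 0.52702707 -0.38673907  0.06891806]]
bracket [[ 0.60994059 -0.28494021  0.05430289]]
scene brass [347 226  23  33 455] z range [0.01333902 0.04512562 0.08728914]
stub top 98 [0.46117015 0.30733231 0.08499024] circ (0.45901721715927124, 0.30499088764190674) 0.017091672867536545
flange top 198 [0.4668959  0.31158959 0.04143939] circ (0.46142101287841797, 0.3066662549972534) 0.027325747534632683
eye rim 210 [ 0.49664128 -0.10224229  0.06988975] (0.5059292316436768, -0.13024736940860748) 0.06273102015256882
red [249 147   8   3  20] [[ 0.48939514 -0.11450613  0.05      ]] [ 0.48937156 -0.11465764  0.04950131]
```

View pics/crop.png

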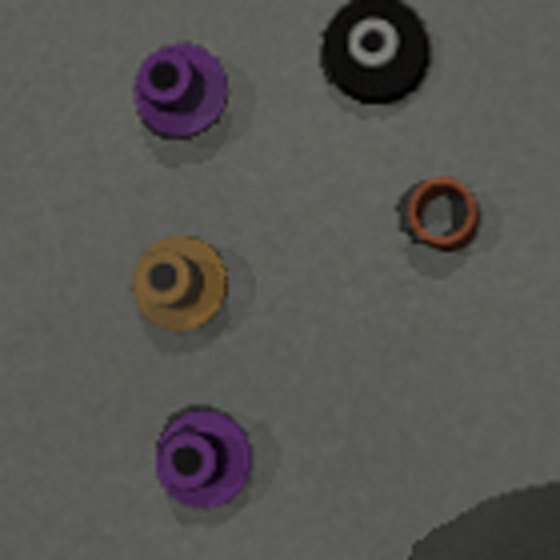

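The crop confirms the single brass bush at crop (178,283), upright between the two purple ones. Next I'll refine the eye centre and work out the move.

```bash
cat >> h.py <<'E'
from scipy.spatial.transform import Rotation as Rn
def rel(target,yaw=None):
    s=arm.sense(); R=Rn.from_euler("xyz",s["eef_rot"]); d=R.inv().apply(np.array(target)-s["tool_pos"])*1000
    t=Rn.from_euler("xyz",[np.pi,0,s["eef_rot"][2] if yaw is None else yaw]); rv=(R.inv()*t).as_rotvec()
    return np.round(d,1),np.round(rv,4)
E
python3 - <<'E'
from h import *
print(rel([.458,.305,.2]))
from scipy.optimize import least_squares
for n,e in(("top",(335,228)),("scene",(252,152))):
    g=cv2.cvtColor(cv2.imread(f"pics/{n}0.png"),cv2.COLOR_BGR2GRAY); x0,y0=e[0]-30,e[1]-30
    m=(g[y0:y0+60,x0:x0+60]>125).astype(np.uint8)
    cs,hi=cv2.findContours(m,cv2.RETR_CCOMP,cv2.CHAIN_APPROX_NONE)
    for c,h in zip(cs,hi[0]):
        if len(c)<25: continue
        P=plane(n,c[:,0]+[x0,y0],.07)[:,:2]
        r=least_squares(lambda p:np.hypot(*(P-p[:2]).T)-p[2],[*P.mean(0),.02],loss="soft_l1",f_scale=.001)
        print(n,"hole" if h[3]>=0 else "outer",len(c),r.x.round(4),np.abs(r.fun).mean())
E
```

```text
(array([-703. , -544.5,   42.8]), array([-0.0003,  0.0022, -0.    ]))
top outer 69 [ 0.499  -0.1067  0.0335] 0.0019746643364283558
top outer 35 [-49.772  -36.8619  62.251 ] 0.0019944020111393812
top outer 50 [ 0.4889 -0.1048  0.0291] 0.002025100178836892
scene outer 43 [0.5185 0.0419 0.0174] 0.0046413723645292474
scene outer 41 [ 0.62   -0.022   0.0186] 0.004594857492145738
scene outer 161 [ 0.4518 -0.1316  0.0696] 0.013260937630352531
scene hole 37 [ 0.4956 -0.104   0.0222] 0.0010388861628246352
```

```bash
python3 -m jog '-39 -30 0 0 0 0 1; -78 -60 0 0 0 0 1; -117 -91 0 0 0 0 1; -156 -121 0 0 0 0 1; -195 -151 0 0 0 0 1; -234 -181 0 0 0 0 1; -273 -211 0 0 0 0 1; -312 -242 0 0 0 0 1; -351 -272 0 0 0 0 1; -390 -302 0 0 0 0 1; -429 -332 0 0 0 0 1; -429 -332 0 0 0 0 1' 40; python3 -c "
from h import *; print(rel([.458,.305,.2],-1.127))"
```

```text
time: 1.3
tool_pos: [0.3837, -0.0281, 0.2417]
eef_rot: [-3.14, 0.005, -1.117]
ft_force: [-0.3, -0.8, 0.6]
gripper_width: 1.0
(array([-266.5, -212.8,   43.3]), array([-0.0014,  0.0048,  0.0102]))
```

```bash
python3 -m jog '-39 -31 6 0 0.005 0.01 1; -78 -62 12 0 0.005 0.01 1; -117 -93 18 0 0.005 0.01 1; -156 -124 24 0 0.005 0.01 1; -195 -155 30 0 0.005 0.01 1; -234 -187 36 0 0.005 0.01 1; -266 -213 43 0 0.005 0.01 1; -266 -213 43 0 0.005 0.01 1; -266 -213 43 0 0.005 0.01 1' 40; python3 -c "
from h import *; print(rel([.458,.305,.06],-1.127))"
```

```text
time: 2.2
tool_pos: [0.4582, 0.3043, 0.199]
eef_rot: [3.14, -0.001, -1.125]
ft_force: [-1.3, -0.1, 0.1]
gripper_width: 1.0
(array([ -0.9,  -0.3, 139. ]), array([ 0.0016, -0.0011,  0.0017]))
```

```bash
python3 -m jog '-1 0 35 0 0 0 1; -1 0 70 0 0 0 1; -1 0 100 0 0 0 1; -1 0 120 0 0 0 1; -1 0 133 0 0 0 1; -1 0 139 0 0 0 1; -1 0 139 0 0 0 1; -1 0 139 0 0 0 1' 40; python3 -c "
from h import *; print(rel([.458,.305,.06],-1.127))
im,_=viewer.get_image('scene'); cv2.imwrite('pics/s1.png',cv2.resize(im[150:310,260:460],(800,640),interpolation=2)[:600])"
```

```text
time: 3.0
tool_pos: [0.4587, 0.305, 0.0613]
eef_rot: [-3.141, -0.001, -1.126]
ft_force: [0.1, 0.3, -0.5]
gripper_width: 1.001
(array([-0.3,  0.7,  1.3]), array([-0.0007, -0.0011,  0.0011]))
```

View pics/s1.png

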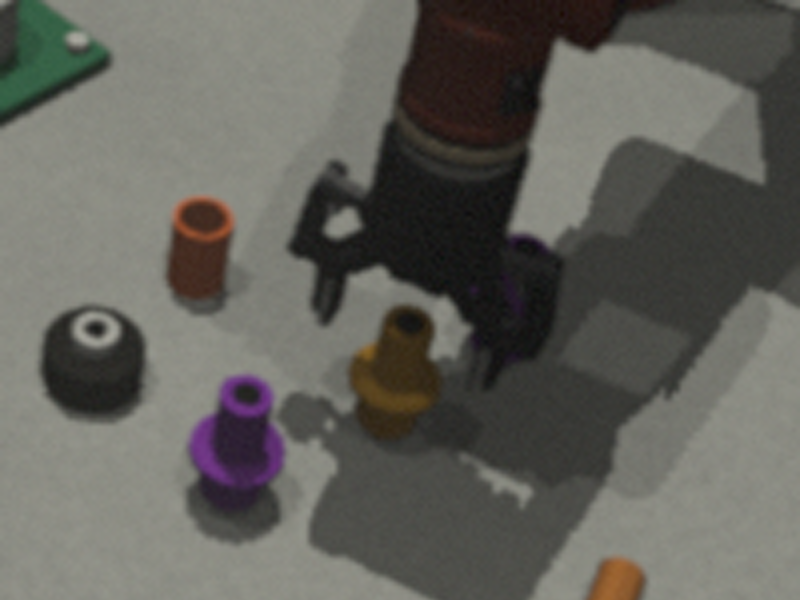

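The fingers straddle the brass bush's stub at crop (405,345), with nothing between them. I'll close the gripper.

```bash
python3 -m jog '0 0 0 0 0 0 0.2; 0 0 0 0 0 0 -0.2; 0 0 0 0 0 0 -0.6; 0 0 0 0 0 0 -1; 0 0 0 0 0 0 -1; 0 0 0 0 0 0 -1; 0 0 0 0 0 0 -1; 0 0 0 0 0 0 -1; 0 0 0 0 0 0 -1; 0 0 0 0 0 0 -1' 80; python3 -m jog '0 0 -5 0 0 0 -1; 0 0 -20 0 0 0 -1; 0 0 -50 0 0 0 -1; 0 0 -85 0 0 0 -1; 0 0 -120 0 0 0 -1; 0 0 -120 0 0 0 -1;  0 0 -120 0 0 0 -1'; python3 -c "
from h import *; print(rel([.4955,-.105,.19],-1.127)); print(arm.sense()['ft_force'])"
```

```text
time: 4.05
tool_pos: [0.4593, 0.3056, 0.062]
eef_rot: [-3.139, -0.001, -1.126]
ft_force: [0.3, 0.8, 4.5]
gripper_width: 0.335
time: 4.75
tool_pos: [0.4591, 0.3055, 0.1826]
eef_rot: [-3.138, -0.001, -1.126]
ft_force: [-1.1, -0.9, -3.3]
gripper_width: 0.332
(array([386.2, 143.9,  -7.5]), array([-0.0035, -0.0009,  0.0013]))
[-1.08035329 -0.89894365 -3.31651643]
```

```bash
python3 -m jog '35 13 -2 0 0 0 -1; 75 28 -7 0 0 0 -1; 118 44 -7 0 0 0 -1; 161 60 -7 0 0 0 -1; 204 76 -7 0 0 0 -1; 247 92 -7 0 0 0 -1; 290 108 -7 0 0 0 -1; 330 123 -7 0 0 0 -1; 365 136 -7 0 0 0 -1; 386 144 -7 0 0 0 -1; 386 144 -7 0 0 0 -1; 386 144 -7 0 0 0 -1'; cat > look.py <<'E'
import sys
from m import *
from scipy.optimize import least_squares
t=sys.argv[1]; s=arm.sense(); print(s["tool_pos"],s["eef_rot"],s["ft_force"],s["gripper_width"])
im,d=viewer.get_image("scene"); cv2.imwrite(f"pics/{t}.png",cv2.resize(im[60:210,170:370],(800,600),interpolation=2))
im2,d2=viewer.get_image("top"); cv2.imwrite(f"pics/{t}t.png",im2); np.save(t+".npy",d);np.save(t+"t.npy",d2); cv2.imwrite(f"pics/{t}f.png",im)
for n,i,dd in(("scene",im,d),("top",im2,d2)):
    x,y=proj(n,s["tool_pos"]-[0,0,.02])[0]
    m,st=comp(mask(cv2.cvtColor(i,cv2.COLOR_BGR2HSV),10,28,110,40),(x,y)); ys,xs=np.nonzero(m); P=pts(n,np.c_[xs,ys],dd[ys,xs])
    print(n,st,P.mean(0),np.percentile(P,[2,98],axis=0).round(4).tolist())
    c,r=rays(n,[[0,0]])
    for lo in np.arange(-.07,.0,.01):
        Q=P[(P[:,2]-s["tool_pos"][2]>lo)&(P[:,2]-s["tool_pos"][2]<lo+.01)]
        if len(Q)<8: continue
        R=.018 if lo<-.03 else .027 if lo<-.02 else .015
        v=Q.mean(0)[:2]-c[:2]; v/=np.hypot(*v); w=np.array([-v[1],v[0]])
        b=Q[:,:2]@w; print("  z",round(Q[:,2].mean(),4),len(Q),"axis est",(w*(b.min()+b.max())/2+v*((Q[:,:2]@v).min()+R)).round(4),"width",round(float(np.ptp(b)),4))
print(rel([.4955,-.105,s["tool_pos"][2]],-1.127))
E
python3 look.py a
```

```text
time: 5.95
tool_pos: [0.4933, -0.1044, 0.1869]
eef_rot: [-3.142, 0.003, -1.127]
ft_force: [0.1, 0.3, -2.9]
gripper_width: 0.328
[ 0.49332795 -0.10444016  0.18689103] [-3.14158278  0.00349355 -1.12729868] [ 0.05817773  0.26955577 -2.87812994] 0.3279208996658574
scene [245  99  19  31 289] [ 0.50580975 -0.08878849  0.17613841] [[0.4787, -0.1187, 0.135], [0.5179, -0.0779, 0.2119]]
  z 0.1337 9 axis est [ 0.4942 -0.1072] width 0.0187
  z 0.1417 35 axis est [ 0.4966 -0.1013] width 0.0267
  z 0.1509 24 axis est [ 0.4948 -0.1043] width 0.0265
  z 0.1652 56 axis est [ 0.4939 -0.104 ] width 0.0448
  z 0.1696 67 axis est [ 0.4999 -0.0921] width 0.0474
  z 0.182 26 axis est [ 0.4923 -0.0999] width 0.0364
  z 0.1915 22 axis est [ 0.4972 -0.1068] width 0.0157
top [331 213   4  10  23] [ 0.49242208 -0.07056352  0.23815489] [[0.4581, -0.0856, 0.1644], [0.5094, -0.0321, 0.4685]]
  z 0.1686 11 axis est [ 0.5082 -0.0887] width 0.0071
(array([ 1.9, -0.8,  0.8]), array([-0.0012,  0.0021,  0.002 ]))
```

View pics/a.png

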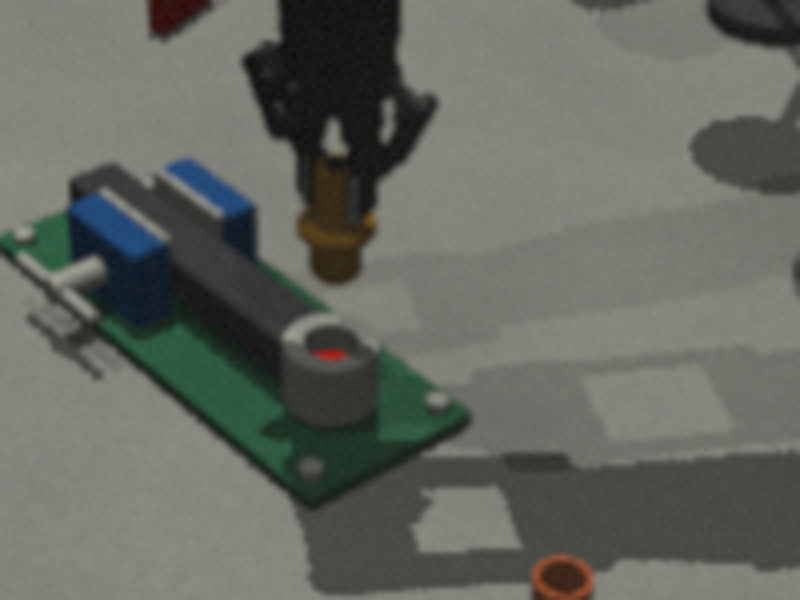

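The bush hangs upright above the eye: foot at crop (335,278), bore at (330,345). I'll correct the xy offset and lower to about 6 mm above the rim.

```bash
python3 -m jog '2 -1 15 0 0.002 0.002 -1; 2 -1 30 0 0.002 0.002 -1; 2 -1 42 0 0.002 0.002 -1; 2 -1 48 0 0.002 0.002 -1; 2 -1 49 0 0.002 0.002 -1; 2 -1 49 0 0.002 0.002 -1; 2 -1 49 0 0.002 0.002 -1'; python3 look.py b
```

```text
time: 6.75
tool_pos: [0.4964, -0.105, 0.1395]
eef_rot: [-3.139, -0.001, -1.127]
ft_force: [-0.2, 0.8, -3.9]
gripper_width: 0.335
[ 0.49638037 -0.10500419  0.13952491] [-3.13929296e+00 -9.87827504e-04 -1.12691021e+00] [-0.24743169  0.77525814 -3.9482951 ] 0.3346625290958679
scene [243 116  19  29 282] [ 0.50538702 -0.09564319  0.12288452] [[0.4825, -0.1202, 0.0859], [0.5207, -0.0799, 0.1644]]
  z 0.0865 16 axis est [ 0.4981 -0.1022] width 0.0217
  z 0.0946 29 axis est [ 0.4991 -0.1034] width 0.0246
  z 0.1027 24 axis est [ 0.499  -0.1038] width 0.0299
  z 0.1177 59 axis est [ 0.4968 -0.1052] width 0.0483
  z 0.1223 65 axis est [ 0.5035 -0.0946] width 0.0484
  z 0.1344 21 axis est [ 0.501  -0.1068] width 0.0187
  z 0.1436 22 axis est [ 0.5018 -0.1056] width 0.0188
top [ 65 242  30  42 463] [0.46784382 0.48207029 0.03066078] [[0.4243, 0.4567, 0.0153], [0.5126, 0.5135, 0.0293]]
(array([-0.5,  0.7,  0.1]), array([-0.0024, -0.0011, -0.0001]))
```

View pics/b.png

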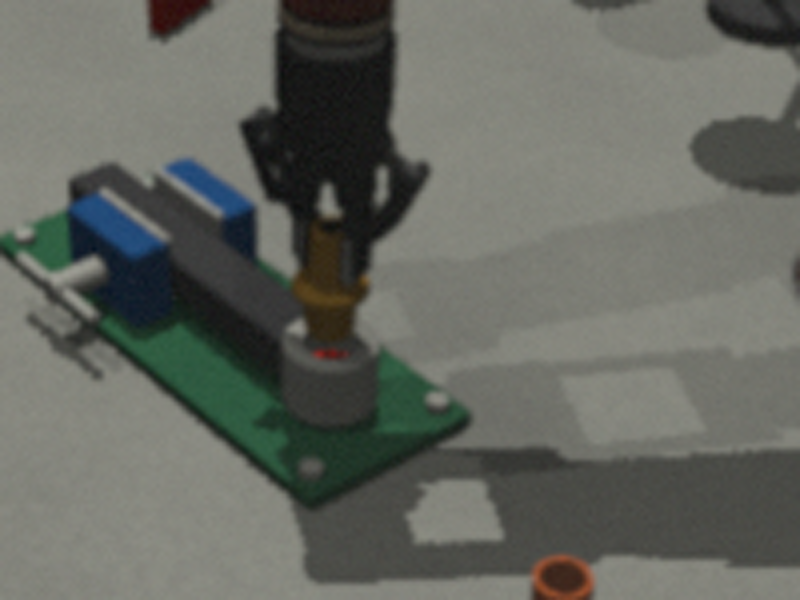

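The foot is centred above the bore, at crop (330,340) over (330,345). I'll insert it to short of the plunger and watch the side forces.

```bash
python3 -m jog '-0.5 0.5 4 -0.002 -0.001 0 -1; -0.5 0.5 8 -0.002 -0.001 0 -1; -0.5 0.5 12 -0.002 -0.001 0 -1; -0.5 0.5 14 -0.002 -0.001 0 -1; -0.5 0.5 14 -0.002 -0.001 0 -1'; python3 -c "
from h import *; print(arm.sense()['wrist_torque'])"
```

```text
time: 7.35
tool_pos: [0.4952, -0.1047, 0.1248]
eef_rot: [3.141, 0.001, -1.127]
ft_force: [-0.1, -0.3, -3.1]
gripper_width: 0.334
[ 0.00149719 -0.02441756  0.02300949]
```

```bash
python3 -m jog '0 0 3 0 0 0 -1; 0 0 6 0 0 0 -1; 0 0 9 0 0 0 -1; 0 0 9 0 0 0 -1; 0 0 9 0 0 0 -1'; python3 look.py c | head -12
```

```text
time: 7.85
tool_pos: [0.4951, -0.1047, 0.1157]
eef_rot: [3.141, 0.001, -1.127]
ft_force: [0.8, -0.5, -3.3]
gripper_width: 0.331
[ 0.49508235 -0.10465024  0.11569505] [ 3.14071902e+00  1.18758531e-03 -1.12713736e+00] [ 0.80983049 -0.52727639 -3.25550444] 0.3307839077319951
scene [243 123  19  26 250] [ 0.50417583 -0.0957491   0.10283831] [[0.4816, -0.1202, 0.0714], [0.5193, -0.0786, 0.1392]]
  z 0.0729 19 axis est [ 0.4956 -0.1032] width 0.0303
  z 0.0784 22 axis est [ 0.4958 -0.1031] width 0.0301
  z 0.0939 57 axis est [ 0.4958 -0.1037] width 0.0465
  z 0.0984 63 axis est [ 0.5021 -0.0937] width 0.0464
  z 0.111 23 axis est [ 0.494  -0.0995] width 0.0323
  z 0.1211 23 axis est [ 0.4945 -0.0989] width 0.0323
top [ 65 242  30  42 462] [0.46806283 0.48363148 0.02558091] [[0.4247, 0.4571, 0.0145], [0.5126, 0.5128, 0.0289]]
(array([ 0.3, -0. ,  0.3]), array([ 0.0004,  0.0007, -0.0001]))
```

The foot is about 16 mm in, with no side load. Next I'll press against the spring.

```bash
python3 -m jog '0 0 3 0 0 0 -1; 0 0 6 0 0 0 -1; 0 0 8 0 0 0 -1; 0 0 10 0 0 0 -1; 0 0 12 0 0 0 -1; 0 0 14 0 0 0 -1; 0 0 15 0 0 0 -1; 0 0 15 0 0 0 -1; 0 0 15 0 0 0 -1' 120
```

```text
time: 8.85
tool_pos: [0.4958, -0.1049, 0.1014]
eef_rot: [-3.141, -0.0, -1.127]
ft_force: [0.2, -0.3, 4.7]
gripper_width: 0.324
```

```bash
python3 -m jog '0 0 1 0 0 0 -1; 0 0 2 0 0 0 -1; 0 0 3 0 0 0 -1; 0 0 4 0 0 0 -1; 0 0 4.5 0 0 0 -1; 0 0 4.5 0 0 0 -1'; for i in 1 2 ; do python3 -m jog '0 0 0.5 0 0 0 -1; 0 0 1 0 0 0 -1; 0 0 1 0 0 0 -1'; done
```

```text
time: 9.45
tool_pos: [0.4959, -0.1049, 0.097]
eef_rot: [-3.141, -0.0, -1.127]
ft_force: [-1.2, 0.4, 6.9]
gripper_width: 0.324
time: 9.75
tool_pos: [0.4959, -0.1049, 0.0962]
eef_rot: [-3.141, 0.0, -1.127]
ft_force: [-0.3, 1.0, 5.7]
gripper_width: 0.323
time: 10.05
tool_pos: [0.496, -0.1049, 0.0962]
eef_rot: [3.142, 0.0, -1.127]
ft_force: [-3.0, 0.6, 11.3]
gripper_width: 0.319
```

```bash
python3 -m jog '0 0 0.5 0 0 0 -1; 0 0 1 0 0 0 -1; 0 0 1 0 0 0 -1; 0 0 1 0 0 0 -1';  python3 -c "
from h import *; s=arm.sense(); print(s['tool_pos'],s['ft_force'],s['wrist_torque'])"
```

```text
time: 10.45
tool_pos: [0.496, -0.1049, 0.0962]
eef_rot: [3.141, 0.001, -1.127]
ft_force: [-4.7, 1.8, 10.7]
gripper_width: 0.324
[ 0.49599597 -0.10491833  0.09620427] [-4.7122947   1.76808997 10.7319731 ] [0.18366081 0.58009076 0.02643926]
```

The target restarts from the measured pose on each call, so a deeper single ramp is needed for a firm press.

```bash
python3 -m jog '0 0 0.7 0 0 0 -1; 0 0 1.4 0 0 0 -1; 0 0 2 0 0 0 -1; 0 0 2 0 0 0 -1; 0 0 2 0 0 0 -1';  python3 -c "
from h import *; s=arm.sense(); print(s['tool_pos'],s['eef_rot'],s['ft_force'],s['wrist_torque'])"
```

```text
time: 10.95
tool_pos: [0.496, -0.105, 0.0962]
eef_rot: [3.14, 0.001, -1.127]
ft_force: [-6.3, 2.7, 16.6]
gripper_width: 0.322
[ 0.49602534 -0.10495827  0.09617632] [ 3.14016704e+00  1.17625714e-03 -1.12658112e+00] [-6.25843235  2.73342601 16.59170659] [ 0.27986458  0.95627925 -0.01589356]
```

```bash
python3 -m jog '-0.2 0.4 1 0 0 0 -1; -0.4 0.9 1.6 0 0 0 -1; -0.4 0.9 2.2 0 0 0 -1; -0.4 0.9 2.2 0 0 0 -1; -0.4 0.9 2.2 0 0 0 -1; -0.4 0.9 2.2 0 0 0 -1; -0.4 0.9 2.2 0 0 0 -1';  python3 look.py d|head -9; python3 -c "
from h import *; s=arm.sense(); print(s['ft_force'],s['wrist_torque'])
im=cv2.imread('pics/df.png'); cv2.imwrite('pics/dz.png',cv2.resize(im[95:175,205:305],(800,600),interpolation=2))"
```

```text
time: 11.65
tool_pos: [0.496, -0.105, 0.0962]
eef_rot: [3.141, 0.001, -1.127]
ft_force: [-4.5, 1.7, 15.5]
gripper_width: 0.324
[ 0.49596211 -0.10497374  0.09616283] [ 3.14130868e+00  7.73637880e-04 -1.12664580e+00] [-4.45110988  1.69360983 15.49492312] 0.32357560271038016
scene [243 128  18  22 197] [ 0.5130124  -0.08398152  0.1009621 ] [[0.482, -0.1237, 0.0726], [0.522, -0.0773, 0.1225]]
  z 0.0747 57 axis est [ 0.4961 -0.1054] width 0.0444
  z 0.079 52 axis est [ 0.5045 -0.0945] width 0.0468
  z 0.0907 17 axis est [ 0.4949 -0.1   ] width 0.0299
  z 0.1003 24 axis est [ 0.4952 -0.0998] width 0.0354
top [ 65 242  30  42 462] [0.46834476 0.48453622 0.02329066] [[0.4248, 0.4579, 0.0148], [0.5126, 0.5131, 0.0287]]
  z 0.0276 96 axis est [0.4631 0.4694] width 0.0774
(array([-0.2,  0.5,  0. ]), array([0.0002, 0.0007, 0.0004]))
[-4.23847928  2.14100332 15.74628816] [ 0.42240587  0.66909508 -0.00661156]
```

View pics/dz.png

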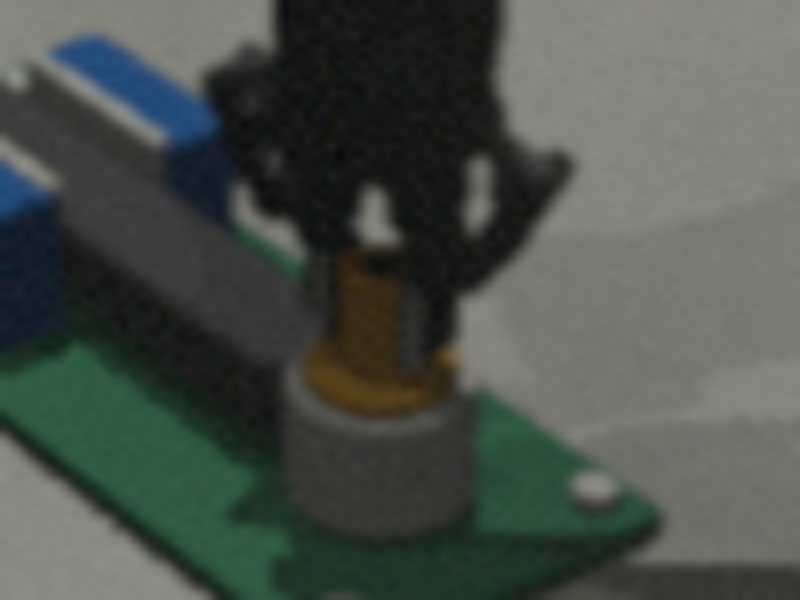

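The flange sits flat and concentric on the eye's rim at crop (380,385), stub upright, no visible gap. One last check that the force holds, then hand in.

```bash
python3 -c "
from h import *
for i in range(8): viewer.get_image('scene')
s=arm.sense(); print(s['time'],s['tool_pos'],s['ft_force'],np.abs(s['qd']).max())
if s['ft_force'][2]>11: print(arm.hand_in())"
```

```text
12.15 [ 0.4959422  -0.10494639  0.09613272] [-4.41823764  2.08354483 15.85439164] 0.003050524110455514
the job is handed in; nothing more can be done
None
```

I gripped the brass bush by its stub, lifted it, lowered it plain end down into the eye's bore and pressed it against the plunger until it hit the hard stop. I handed the job in at 12.15 s, still holding it pressed down.

- **Seating:** the TCP stopped at z = 0.0961 m, where 0.096 m was expected for fully home. The last picture shows the flange flat on the rim, centred, with the stub upright.
- **Force:** the wrist reads about 15.9 N upward, steady over the last 0.5 s. By my estimate about 6 N of that is the spring net of the bush's weight, which leaves roughly 9–10 N on the rim.
- **Loose end:** a side load of about 5 N remained. A 1 mm shift towards –x lowered it only slightly, from about 6.8 N, so the bush probably leans lightly on one side of the bore. I judged it within tolerance from the picture; the lean itself was not measured.
- **Bystanders:** the arm's path stayed well clear of the old rubber bush, the pipe offcut and the spanner. I did not re-measure their positions at the end.

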